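# Service the greasing block: stow the cap, press the coupler home and hold it

### The arm

A 6-joint arm with a two-finger parallel gripper is mounted at the origin on the work surface. World frame = base frame: x ahead of the robot, y to its left, z up, the work surface at z = 0. Lengths are in m, angles in rad, forces in N, time in s.
With the tool pointing down it reaches from about 0.35 to 1 m from the base axis. Payload 7.1 kg.
Tool frame: the origin (TCP) lies midway between the tips of the shut fingers; the grasp point (between the pads) lies env.tcp_to_grasp behind it (env.tcp_to_grasp is the distance from the TCP to the grasp point, in m); z points along the fingers, y is the line along which they close (so a half turn about z gives the same grasp; the last joint's range is limited). The gripper opens to 85 mm and grips with 20 to 120 N. Pads are 22 mm wide; open, the fingers measure 114 mm over their backs; the gripper's body (76 mm by 85 mm) begins 54 mm behind the grasp point. The pads swing forward as they close: fully open they stand 13 mm farther back than shut.
Start: joints at [-1.206, 0.423, 1.63, -0, 1.089, -0.019], TCP at [0.234, -0.58, 0.231] pointing down, gripper open.
Joint ranges: [-3, 3], [-0.9, 2.11], [0.09, 2.58], [-1.31, 4.45], [0.11, 2.69], [-2.54, 2.54]. Speed limits (rad/s): [2.39, 2.39, 3.01, 3.14, 3.14, 3.14].

### API

Orientations are given as a unit quaternion [w, x, y, z].
In Python, from bench import env gives the robot as it stands.
- The arm moves only by the tool drive_tool, never from a script. Its arguments are lists of equal length, an entry for each row: "fingers": the opening, from 0 (shut) to 1 (fully open); "xyz": the shift along the tool's x, y, z in mm, a list of three; "twist": the turn, a rotation vector about the tool's x, y, z in degrees, a list of three. In form: {"fingers": [fingers, ...], "xyz": [[dx, dy, dz], ...], "twist": [[rx, ry, rz], ...]}. A call has 1 to 12 rows; each row is the pose to reach, as a shift and turn from the pose commanded when the call began, along the tool's axes at that moment; what a row does not reach only later rows make up. A row lasts 1/12 s, in which the tool goes at most 41.7 mm and 7.16 degrees, less where a joint would pass 70% of its speed; a pose out of reach is approached as far as the arm can. A call with a gripper value outside its range is refused whole. The fingers move at their own pace and stop on an object; "squeeze" is the grip in N (left out, the last holds). Time passes only in rows, so rows that repeat a pose let the fingers close. It gives the time, the measured TCP pose, the force, the opening and the grip force at its end, in the units of the state.
- env.state(): the state, without advancing time (a new reading comes with each control period).
- env.read_camera(name): name is "scene" or "top"; returns the picture (420x560x3 uint8, blue, green, red); there is no depth.
- env.get_calibration(name): a dict with "fx", "fy", "cx", "cy" (pixels), "cam_to_world" (4x4, takes a point from camera to world coordinates). Camera axes: x right, y down, z forward; pixel columns grow to the right and rows downward; lengths in m; the calibration is good to about 2 mm. A picture is of the moment at which its call begins. get_calibration takes no time and is no camera call.
- env.job_done(): hands the job in; it is judged then, once.
The state is a dict: "clock": time; "joint_pos": joint angles; "joint_velocities": joint speeds; "joint_torque": joint torques, N m; "position": TCP position; "eef_rot": TCP orientation; "ft_force": force on the tool from outside, world axes, zero at the start; "wrist_torque": the same for the moment, N m; "gripper_width": finger opening in m; "gripper_force": force on a finger pad.
Only numpy, scipy, OpenCV 4.12 (cv2) and the standard library are available. Lean on these libraries where they do the work, as an engineer would, in place of code of your own. Each camera call takes 0.05 s, during which the arm holds its last target. There are 200 camera calls.

### The job

Take the white dust cap off the tilted grease nipple and put it into the open drawer. Then press the steel grease coupler, mouth first and squarely in line, onto the nipple until it snaps and goes fully home, and finish while still holding it there against its spring; do not let go. Do not knock over the two jars that stand around the coupler.

Things in the scene. Friction and masses are not known exactly. Their poses are not given: they have to be found in the camera images.
- nipple: Steel grease nipple, 45 mm long, on the slanted top of a grey and aluminium block fixed to the bench. Origin: centre of its foot on the slanted face, 85 mm above the bench; z axis out along the nipple, always 30 degrees from vertical, leaning to its own -x side (yaw varies); y axis level. Shaft 16 mm diameter. Four sprung balls at z = 14 mm, 24 mm across, make the snap: 5 to 15 N to pass.
- plunger (a joint): How far the nipple's sprung tip is pushed in along the axis, m: 0 free, 0.009 with the coupler fully home (mouth on the slanted face). The spring pushes back with 6 N at 0, 12 N at 0.009, lifting the coupler; the snap comes at about 0.0045.
- cap: White plastic dust cap, closed cylinder 24 mm diameter, 34 mm tall, 20 g, loose over the nipple's tip. Origin: centre of its open end; z axis towards its closed end. At the start its open end is at z = 21 mm of the nipple, its closed end at 55 mm; it lifts off along the nipple's axis without force (24 mm deep inside).
- coupler: Steel grease coupler, 84 mm tall, 0.25 kg, upright on the bench, mouth down. Origin: centre of the mouth; z axis up. Sleeve 40 mm diameter to z = 42 mm (flared mouth 28 mm, lip bore 20 mm, 36 mm deep); above it a ringed round grip 26 mm diameter, z = 42 to 84 mm. The shoulder at 42 mm can take the fingertips' push. Fully home: its origin at the nipple's origin, axes in line.
- drawer_in (a point): Centre of the inner floor of the open drawer, 22 mm above the bench, in a small white cabinet (200 x 180 x 100 mm high). Its -x is the way the drawer opens, towards the robot. Inside 155 mm (x) by 138 mm (y); side walls 56 mm over the floor, front panel 70 mm; the cabinet's top, 78 mm over the floor, covers the drawer's rear part.
- cabinet_drawer0 (a joint): How far the drawer stands open, m (0 shut, 0.134 at most). In the frame of drawer_in the uncovered part of the drawer runs from x = -0.077 to x = -0.083 + this value.
- jar_a: White closed jar, 44 mm diameter, 34 mm high, loose on the bench near the coupler; origin at the centre of its underside. Not to be knocked over.
- jar_b: A second jar like jar_a.
- nipple_tip (a point): Where the nipple's sprung tip (6 mm diameter, tapering) ends when free: 45 mm along the z axis from the nipple's origin. Same axes as the nipple.
Mind the look-alikes: they are no part of the job. What is shaped like the cap but brown is not meant.

How it is judged:
By the outcome, as a careful person would: the job done as asked, in the order asked, and still so for the second after the job is handed in, while the arm keeps its last pose, push and grip.
It also fails if it takes over 72 s, if anything falls off the work surface, if the arm or the gripper's body presses on something with over 40 N, if the wrist force passes 120 N, or if a joint passes its speed limit or range.

## Working session

There is one attempt and no reset: what is moved stays moved. The work goes in short steps, Python scripts to look and compute and a tool call to move; the robot and the scene stay as the last step left them, time stands still between calls to the robot, and variables do not carry over. Pictures are saved under pics/ and viewed, at most 10 in all, crops included, and the job is handed in when it is done.

Besides the shell and the picture viewer there is one more tool, called after ">>>" by a JSON object that holds its "op" and its "data". drive_tool: Moves the arm, as the interface text tells. Its arguments: {"type":"object","properties":{"fingers":{"type":"array"},"xyz":{"type":"array"},"twist":{"type":"array"},"squeeze":{"type":"number"}},"required":["fingers","xyz","twist"]}

```bash
ls; mkdir -p pics; python3 - <<'E'
from bench import env
import cv2,numpy as np
print(env.state(), env.tcp_to_grasp)
for n in("scene","top"):
    cv2.imwrite(f"pics/{n}0.png",env.read_camera(n)); c=env.get_calibration(n); print(n,c)
E
```

```text
pics
{'clock': 0.0, 'joint_pos': array([-1.20597136e+00,  4.23850807e-01,  1.63066637e+00,  9.26326282e-06,
        1.08861883e+00, -1.90303522e-02]), 'joint_velocities': array([ 6.32448334e-04,  8.47484855e-04,  3.28556434e-04, -6.69402493e-05,
        4.97468510e-04, -1.00525037e-03]), 'joint_torque': array([-5.42593061e-04, -5.57392180e+01, -2.81740755e+01, -1.34289780e-04,
        7.41555967e-03, -2.37652483e-05]), 'position': array([ 0.23387757, -0.57901055,  0.23054876]), 'eef_rot': array([-7.60873816e-04,  9.81638473e-01,  1.90749343e-01, -1.28715767e-04]), 'ft_force': array([-0.41288164, -0.00791594, -0.38929008]), 'wrist_torque': array([-0.01812993, -0.00524426,  0.00398325]), 'gripper_force': 0.0, 'gripper_width': 0.08538846635938974} 0.0187
scene {'fx': 420.2297956698565, 'fy': 420.2297956698565, 'cx': 277.73222604536534, 'cy': 209.44420978392844, 'cam_to_world': array([[-0.47138934,  0.70560659, -0.52906656,  0.96175415],
       [ 0.88186702,  0.37023042, -0.2919589 ,  0.22717801],
       [-0.0101316 , -0.60419266, -0.79677386,  0.77435712],
       [ 0.        ,  0.        ,  0.        ,  1.        ]])}
top {'fx': 496.1345807096184, 'fy': 496.1345807096184, 'cx': 273.40091541651964, 'cy': 205.43107790451475, 'cam_to_world': array([[-0.00909799, -0.99495987,  0.09986029,  0.4195136 ],
       [-0.99989396,  0.0101875 ,  0.01040573, -0.03135182],
       [-0.01137061, -0.09975503, -0.99494706,  1.0648449 ],
       [ 0.        ,  0.        ,  0.        ,  1.        ]])}
```

View pics/scene0.png

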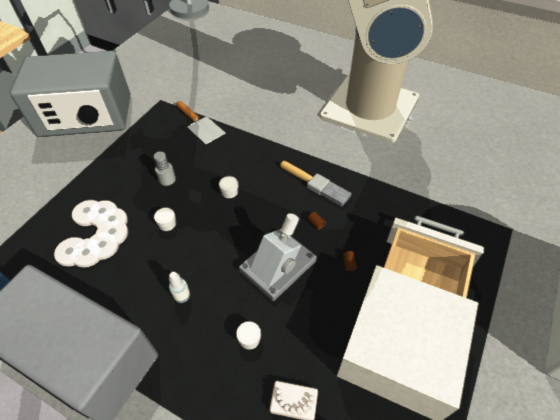

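View pics/top0.png

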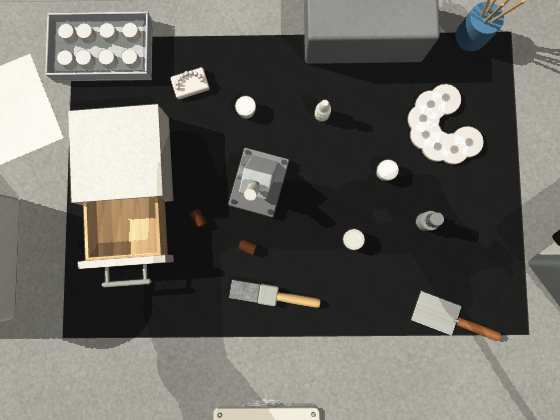

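The scene view shows the capped nipple at about (289,224), the coupler at (163,170), jars at (229,187) and (165,219), and the open drawer at (430,260). In the top view, the cap is at (250,190), the coupler at (430,221) and the drawer at (123,228). Next I'll enlarge these.

```bash
python3 - <<'E'
import cv2,numpy as np
s=cv2.imread("pics/scene0.png");t=cv2.imread("pics/top0.png")
def c(im,x,y,w=66,h=50):
    return cv2.resize(im[y:y+h,x:x+w],None,fx=6,fy=6,interpolation=cv2.INTER_CUBIC)
m=np.vstack([np.hstack([c(s,255,205),c(s,135,145)]),np.hstack([c(t,225,165),c(t,395,200)])])
cv2.imwrite("pics/m0.png",m)
E
```

```text
(no output)
```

View pics/m0.png

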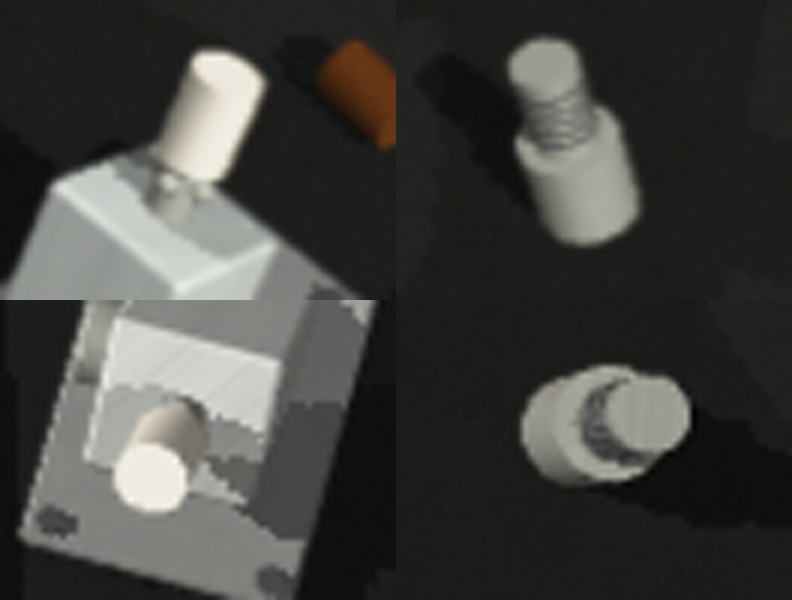

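The cap's top disc is at (292.6,216.6) in the scene view and (249.6,194.3) in the top view. The coupler's top disc is at (159.5,155) in scene and (436.6,218.5) in top. I'll turn these into positions now.

```bash
cat > h.py <<'E'
from bench import env
import cv2,numpy as np
from scipy.spatial.transform import Rotation as R
C={n:env.get_calibration(n) for n in("scene","top")}
def ray(n,p):
    c=C[n];M=c["cam_to_world"];d=M[:3,:3]@[(p[0]-c["cx"])/c["fx"],(p[1]-c["cy"])/c["fy"],1]
    return M[:3,3],d/np.linalg.norm(d)
def plane(n,p,z):
    o,d=ray(n,p);return o+d*(z-o[2])/d[2]
def tri(ps,pt):
    A=np.zeros((3,3));b=np.zeros(3);L=[ray("scene",ps),ray("top",pt)]
    for o,d in L:
        P=np.eye(3)-np.outer(d,d);A+=P;b+=P@o
    x=np.linalg.solve(A,b);return x,[1e3*np.linalg.norm((np.eye(3)-np.outer(d,d))@(x-o)) for o,d in L]
def proj(n,X):
    c=C[n];q=np.linalg.inv(c["cam_to_world"])@np.r_[X,1];return np.array([c["fx"]*q[0]/q[2]+c["cx"],c["fy"]*q[1]/q[2]+c["cy"]])
def tool():
    s=env.state();q=s["eef_rot"];return s["position"],R.from_quat(q,scalar_first=True)
E
python3 - <<'E'
from h import *
np.set_printoptions(precision=4,suppress=True)
print("captop",tri((292.6,216.6),(249.6,194.3)));print("coupl",tri((159.5,155),(436.6,218.5)))
for p in((387,169),(353,239),(245,106)):print("jar",plane("top",p,.034))
a,b=plane("top",(245,148),.01),plane("top",(230,205),.01);print("plate",a,b,np.degrees(np.arctan2(*(a-b)[1::-1])))
a,b=plane("top",(289,160),.01),plane("top",(272,216),.01);print("plate",a,b,np.degrees(np.arctan2(*(a-b)[1::-1])))
a,b=plane("top",(244,218),.1),plane("top",(271.5,225),.1);print("face",np.degrees(np.arctan2(*(b-a)[1::-1]))+90)
for p in((75,203),(163,194)):print("cab",plane("top",p,.1))
for p in((80,265),(170,258)):print("front",plane("top",p,.092))
print(tri((481,248),(170,258)),tri((395,222),(80,265)))
E
```

```text
captop (array([0.5351, 0.0236, 0.1289]), [np.float64(0.14168301803010544), np.float64(0.1416830180301536)])
coupl (array([ 0.4887, -0.3438,  0.0802]), [np.float64(0.5497885874355559), np.float64(0.5497885874355886)])
jar [ 0.5974 -0.2596  0.034 ]
jar [ 0.4514 -0.1847  0.034 ]
jar [0.7367 0.0381 0.034 ]
plate [0.6509 0.04   0.01  ] [0.5273 0.0725 0.01  ] -14.742853124364805
plate [ 0.6235 -0.0548  0.01  ] [ 0.5028 -0.0171  0.01  ] -17.353549770952743
face -14.851096706759705
cab [0.5251 0.3685 0.1   ]
cab [0.5411 0.1954 0.1   ]
front [0.4039 0.3582 0.092 ]
front [0.416  0.1819 0.092 ]
(array([0.4134, 0.2756, 0.0738]), [np.float64(87.70770506283851), np.float64(87.70770506283847)]) (array([0.4391, 0.2585, 0.1727]), [np.float64(70.98144913830494), np.float64(70.98144913830491)])
```

```bash
cat >> h.py <<'E'
def nip(yaw):
    y=np.radians(yaw);t=np.radians(30)
    z=np.array([-np.sin(t)*np.cos(y),-np.sin(t)*np.sin(y),np.cos(t)])
    yy=np.array([-np.sin(y),np.cos(y),0]);return np.cross(yy,z),yy,z
def rel(p,Rt):
    p0,r0=tool();print("xyz",np.round(1e3*(r0.inv().apply(p-p0)),1),"twist",np.round((r0.inv()*Rt).as_rotvec(degrees=True),2))
def toolrot(y,z):
    y=np.array(y)/np.linalg.norm(y);return R.from_matrix(np.c_[np.cross(y,z),y,z])
E
python3 - <<'E'
from h import *
np.set_printoptions(precision=4,suppress=True)
print(plane("top",(249.6,194.3),.1326),plane("scene",(292.6,216.6),.1326))
print(plane("top",(436.6,218.5),.084),plane("scene",(159.5,155),.084))
t=cv2.imread("pics/top0.png",0);roi=t[135:230,218:300]
m=cv2.morphologyEx((roi>75).astype(np.uint8),cv2.MORPH_CLOSE,np.ones((5,5)))
cs=max(cv2.findContours(m,0,2)[0],key=cv2.contourArea)
r=cv2.minAreaRect(cs);P=cv2.boxPoints(r)+[218,135];print(P)
W=[plane("top",p,.01) for p in P]
for i in range(4):
    d=W[i]-W[i-1];print(np.linalg.norm(d),np.degrees(np.arctan2(d[1],d[0])))
print(np.mean(W,0)); n=nip(-15); o=(plane("top",(249.6,194.3),.1326)+plane("scene",(292.6,216.6),.1326))/2
for yaw in(-15,):
    n=nip(yaw);org=o-.055*n[2];print("org",org,n[2])
    for k in(.055,.021,0):print(k,proj("scene",org+k*n[2]),proj("top",org+k*n[2]))
    rel(org+(.045+.1-.0187)*n[2],toolrot(-n[1],-n[2]))
E
```

```text
[0.5347 0.0233 0.1326] [0.5375 0.0249 0.1326]
[ 0.4887 -0.3431  0.084 ] [ 0.4911 -0.3401  0.084 ]
[[227.5849 204.4528]
 [244.1887 146.3396]
 [288.6981 159.0566]
 [272.0943 217.1698]]
0.0991015075960792 73.4499867652978
0.1310909351518395 -15.91976896895593
0.10024403251898491 -106.8218279230595
0.13060778823135785 163.5818352249549
[0.5772 0.012  0.01  ]
org [0.5627 0.017  0.085 ] [-0.483   0.1294  0.866 ]
0.055 [292.5466 215.9071] [249.1614 193.5693]
0.021 [286.393  230.1419] [252.2763 187.0742]
0 [282.7124 238.6561] [254.1031 183.2651]
xyz [ 477.7 -467.5   36.9] twist [-9.76 28.97 36.11]
```

>>> {"op": "drive_tool", "data": {"fingers": [1,1,1,1,1,1,1,1,1,1,1,1], "xyz": [[240,-234,18],[240,-234,18],[240,-234,18],[240,-234,18],[240,-234,18],[240,-234,18],[240,-234,18],[240,-234,18],[240,-234,18],[240,-234,18],[240,-234,18],[240,-234,18]], "twist": [[-9.5,29,36.5],[-9.5,29,36.5],[-9.5,29,36.5],[-9.5,29,36.5],[-9.5,29,36.5],[-9.5,29,36.5],[-9.5,29,36.5],[-9.5,29,36.5],[-9.5,29,36.5],[-9.5,29,36.5],[-9.5,29,36.5],[-9.5,29,36.5]]}}

```text
clock: 1.1
position: [0.3692, -0.2741, 0.2138]
eef_rot: [0.033, 0.957, -0.13, 0.257]
ft_force: [-0.3, -0.6, -1.1]
gripper_width: 0.0855
gripper_force: 0.0
```

```bash
cat >> h.py <<'E'
ORG=np.array([.5627,.0165,.085]);YAW=-16.
N=nip(YAW);RN=toolrot(-N[1],-N[2])
E
python3 - <<'E'
from h import *
rel(ORG+(.045+.08-.0187)*N[2],RN);print(env.state()["joint_pos"].round(2))
E
```

```text
xyz [  29.8 -332.    61.1] twist [-0.51 -0.04  0.44]
[-0.85  0.07  2.29  0.73  0.43  0.38]
```

>>> {"op": "drive_tool", "data": {"fingers": [1,1,1,1,1,1,1,1,1,1,1,1], "xyz": [[30,-332,61],[30,-332,61],[30,-332,61],[30,-332,61],[30,-332,61],[30,-332,61],[30,-332,61],[30,-332,61],[30,-332,61],[30,-332,61],[30,-332,61],[30,-332,61]], "twist": [[-0.5,0,0.4],[-0.5,0,0.4],[-0.5,0,0.4],[-0.5,0,0.4],[-0.5,0,0.4],[-0.5,0,0.4],[-0.5,0,0.4],[-0.5,0,0.4],[-0.5,0,0.4],[-0.5,0,0.4],[-0.5,0,0.4],[-0.5,0,0.4]]}}

```text
clock: 2.1
position: [0.4961, -0.0046, 0.1825]
eef_rot: [0.036, 0.958, -0.132, 0.253]
ft_force: [0.4, -0.5, -0.3]
gripper_width: 0.0855
gripper_force: 0.0
```

```bash
python3 - <<'E'
from h import *
rel(ORG+(.045+.08-.0187)*N[2],RN);print(env.state()["joint_pos"].round(2))
s=env.read_camera("scene");t=env.read_camera("top");cv2.imwrite("pics/s1.png",s);cv2.imwrite("pics/t1.png",t)
p,r=tool()
for n in C:print(n,proj(n,p),proj(n,p+r.apply([0,0,.08])))
c=lambda im,x,y:cv2.resize(im[y:y+140,x:x+100],None,fx=4,fy=4,interpolation=cv2.INTER_CUBIC)
cv2.imwrite("pics/m1.png",np.hstack([c(s,240,140),c(t,205,130)]))
E
```

```text
xyz [  1.9 -38.6   7.3] twist [-0.08  0.45  0.3 ]
[ 0.07  0.18  2.26 -0.69  0.27  2.54]
scene [290.19355753 180.94065807] [276.01864491 215.761435  ]
top [260.96206191 209.66821559] [267.46393184 193.06271078]
```

View pics/m1.png

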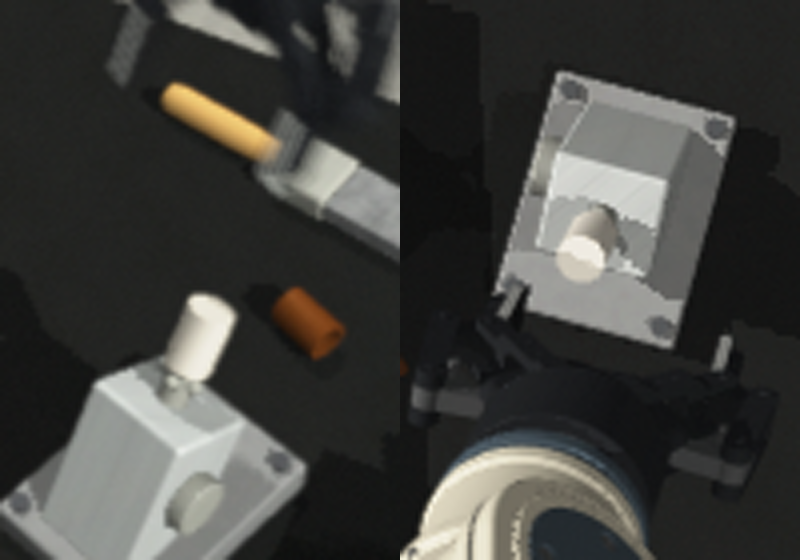

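```bash
cat > kin.py <<'E'
from h import *
from scipy.optimize import least_squares
def fk(q,k):
    h,L1,a,L2,d=k[:5]
    Z=lambda t:R.from_euler('z',t);Y=lambda t:R.from_euler('y',t)
    A=Z(q[0]);B=A*Y(q[1]);Cc=B*Y(q[2]);D=Cc*Z(q[3]);E=D*Y(q[4]);F=E*Z(q[5])
    p=np.array([0,0,h])+B.apply([0,0,L1])+Cc.apply([a,0,L2])+F.apply([0,0,d]);return p,F
E
python3 - <<'E'
from kin import *
s=env.state()
data=[([-1.20597136,.42385,1.630666,0,1.08861883,-.01903],[.23387757,-.57901,.230549],[-.00076,.981638,.190749,-.000129]),
(s["joint_pos"],s["position"],s["eef_rot"]),([-0.85,0.07,2.29,0.73,0.43,0.38],[0.3692,-0.2741,0.2138],[0.033,0.957,-0.13,0.257])]
for q,p,r in data:
    F=fk(q,[.3,.4,0,.4,.2])[1];print((F.inv()*R.from_quat(r,scalar_first=True)).as_rotvec(degrees=True).round(2))
w=[1,1,.3]
f=lambda k:np.concatenate([(fk(q,k)[0]-p)*wi for (q,p,r),wi in zip(data,w)])
o=least_squares(f,[.3,.4,0,.4,.2]);print(o.x.round(4),(o.fun*1e3).round(2))
k=o.x
for deg in(0,-30,-60,-90,-120,180):
  Rt=RN*R.from_euler('z',deg,degrees=True)
  off=(fk(s["joint_pos"],k)[1].inv()*R.from_quat(s["eef_rot"],scalar_first=True))
  for z in(.12,.06,.03):
    P=ORG+z*N[2]
    g=lambda q:np.r_[fk(q,k)[0]-P,((fk(q,k)[1]*off).inv()*Rt).as_rotvec()*.3]
    sol=least_squares(g,[.05,.2,2.2,0 if deg>-100 else .5,.3,np.radians(115+deg) if deg<179 else -1.],bounds=([-3,-.9,.09,-1.31,.11,-2.54],[3,2.11,2.58,4.45,2.69,2.54]))
    print(deg,z,sol.x.round(2),sol.cost.round(6))
E
```

```text
[-0.  0. 90.]
[ 0.  0. 90.]
[ 0.21 -0.1  89.63]
[0.1474 0.6092 0.0158 0.431  0.2572] [-11.11  -4.27   0.52   0.71  -4.67  -0.7   -6.93  -3.46   0.61]
0 0.12 [ 0.16  0.18  2.22 -0.62  0.33  2.54] 4.5e-05
0 0.06 [ 0.1   0.3   2.2  -0.65  0.23  2.54] 0.000222
0 0.03 [ 0.08  0.36  2.19 -0.66  0.19  2.54] 0.00036
-30 0.12 [ 0.18  0.19  2.23 -0.75  0.33  2.18] 0.0
-30 0.06 [ 0.15  0.31  2.24 -1.11  0.23  2.52] 0.0
-30 0.03 [ 0.12  0.37  2.22 -1.15  0.21  2.54] 3.1e-05
-60 0.12 [ 0.18  0.19  2.23 -0.75  0.33  1.65] 0.0
-60 0.06 [ 0.15  0.31  2.24 -1.11  0.23  2.  ] 0.0
-60 0.03 [ 0.13  0.38  2.23 -1.31  0.21  2.19] 2e-06
-90 0.12 [ 0.18  0.19  2.23 -0.75  0.33  1.13] 0.0
-90 0.06 [ 0.15  0.31  2.24 -1.11  0.23  1.47] 0.0
-90 0.03 [ 0.13  0.38  2.23 -1.31  0.21  1.67] 2e-06
-120 0.12 [ 0.18  0.19  2.23 -0.75  0.33  0.61] 0.0
-120 0.06 [ 0.15  0.31  2.24 -1.11  0.23  0.95] 0.0
-120 0.03 [ 0.13  0.38  2.23 -1.31  0.21  1.14] 2e-06
180 0.12 [ 0.18  0.19  2.23 -0.75  0.33 -0.44] 0.0
180 0.06 [ 0.15  0.31  2.24 -1.11  0.23 -0.1 ] 0.0
180 0.03 [ 0.13  0.38  2.23 -1.31  0.21  0.09] 2e-06
```

```bash
cat > kin.py <<'E'
from h import *
from scipy.optimize import least_squares
def fk(q,k):
    h,L1,a,L2,d,b=k
    Z=lambda t:R.from_euler('z',t);Y=lambda t:R.from_euler('y',t)
    A=Z(q[0]);B=A*Y(q[1]);Cc=B*Y(q[2]);F=Cc*Z(q[3])*Y(q[4])*Z(q[5]+np.pi/2)
    return np.array([0,0,h])+A.apply([0,b,0])+B.apply([0,0,L1])+Cc.apply([a,0,L2])+F.apply([0,0,d]),F
K=None
def ik(P,Rt,q0,K):
    g=lambda q:np.r_[fk(q,K)[0]-P,(fk(q,K)[1].inv()*Rt).as_rotvec()*.3]
    e=1e-4
    return least_squares(g,np.clip(q0,np.array([-3,-.9,.09,-1.31,.11,-2.54])+e,np.array([3,2.11,2.58,4.45,2.69,2.54])-e),bounds=([-3,-.9,.09,-1.31,.11,-2.54],[3,2.11,2.58,4.45,2.69,2.54]))
E
python3 - <<'E'
from kin import *
s=env.state()
data=[([-1.20597136,.42385,1.630666,0,1.08861883,-.01903],[.23387757,-.57901,.230549]),
(s["joint_pos"],s["position"]),([-0.85,0.07,2.29,0.73,0.43,0.38],[0.3692,-0.2741,0.2138])]
w=[1,1,.3]
f=lambda k:np.concatenate([(fk(q,k)[0]-p)*wi for (q,p),wi in zip(data,w)])
o=least_squares(f,[.3,.4,0,.4,.2,0]);print(o.x.tolist(),(o.fun*1e3).round(2))
k=o.x
for deg in(-90,):
  Rt=RN*R.from_euler('z',deg,degrees=True);q=[.16,.2,2.2,-.7,.3,1.1]
  for z in(.12,.09,.06,.05,.045,.04,.035,.03,.025):
    sol=ik(ORG+z*N[2],Rt,q,k);q=sol.x
    print(deg,z,sol.x.round(2),sol.cost.round(6))
E
```

```text
[0.30827494477857864, 0.5649794584662554, 0.07651522984767613, 0.48349702653953175, 0.30029340600297605, 0.01189266419426938] [-0.01  0.   -0.18 -0.14  0.1   0.04  0.2  -0.73  0.46]
-90 0.12 [ 0.17  0.19  2.23 -0.75  0.32  1.12] 0.0
-90 0.09 [ 0.15  0.27  2.22 -0.9   0.27  1.26] 0.0
-90 0.06 [ 0.14  0.34  2.21 -1.1   0.23  1.45] 0.0
-90 0.05 [ 0.13  0.36  2.2  -1.17  0.22  1.52] 0.0
-90 0.045 [ 0.13  0.38  2.2  -1.21  0.21  1.56] 0.0
-90 0.04 [ 0.13  0.39  2.2  -1.25  0.21  1.6 ] 0.0
-90 0.035 [ 0.13  0.4   2.19 -1.29  0.21  1.64] 0.0
-90 0.03 [ 0.12  0.41  2.19 -1.31  0.2   1.66] 0.0
-90 0.025 [ 0.12  0.42  2.18 -1.31  0.2   1.66] 2e-06
```

```bash
python3 - <<'E'
from h import *
RA=RN*R.from_euler('z',-90,degrees=True)
rel(ORG+.11*N[2],RA)
E
```

```text
xyz [ -1.3 -32.9   3.8] twist [ -0.54  -0.26 -89.29]
```

>>> {"op": "drive_tool", "data": {"fingers": [1,1,1,1,1,1,1,1,1,1,1,1], "xyz": [[-1,-33,0],[-1,-33,0],[-1,-33,0],[-1,-33,0],[-1,-33,0],[-1,-33,0],[-1,-33,0],[-1,-33,0],[-1,-33,0],[-1,-33,0],[-1,-33,0],[-1,-33,0]], "twist": [[-0.5,-0.3,-89],[-0.5,-0.3,-89],[-0.5,-0.3,-89],[-0.5,-0.3,-89],[-0.5,-0.3,-89],[-0.5,-0.3,-89],[-0.5,-0.3,-89],[-0.5,-0.3,-89],[-0.5,-0.3,-89],[-0.5,-0.3,-89],[-0.5,-0.3,-89],[-0.5,-0.3,-89]]}}

```text
clock: 3.2
position: [0.5051, 0.0274, 0.1828]
eef_rot: [0.201, 0.791, 0.555, 0.159]
ft_force: [-0.3, 0.5, -0.1]
gripper_width: 0.0855
gripper_force: 0.0
```

```bash
echo "RA=RN*R.from_euler('z',-90,degrees=True)">>h.py; python3 - <<'E'
from h import *
rel(ORG+.058*N[2],RA)
print(env.state()["joint_pos"].round(2))
E
```

```text
xyz [ 5.8  1.5 55.9] twist [-0.27  0.3  -3.84]
[ 0.16  0.2   2.23 -0.77  0.31  1.2 ]
```

>>> {"op": "drive_tool", "data": {"fingers": [1,1,1,1,1,1], "xyz": [[6,1.5,5],[6,1.5,15],[6,1.5,30],[6,1.5,48],[6,1.5,48],[6,1.5,48]], "twist": [[-0.3,0.3,-3.8],[-0.3,0.3,-3.8],[-0.3,0.3,-3.8],[-0.3,0.3,-3.8],[-0.3,0.3,-3.8],[-0.3,0.3,-3.8]]}}

```text
clock: 3.7
position: [0.5305, 0.0262, 0.1413]
eef_rot: [0.206, 0.773, 0.579, 0.156]
ft_force: [1.0, -0.0, 0.5]
gripper_width: 0.0855
gripper_force: 0.0
```

```bash
python3 - <<'E'
from h import *
s=env.read_camera("scene");t=env.read_camera("top");cv2.imwrite("pics/s2.png",s);cv2.imwrite("pics/t2.png",t)
rel(ORG+.035*N[2],RA);print(env.state()["joint_pos"].round(2))
p,r=tool()
for n,x,y in(("scene",250,175),("top",215,145)):
    for d in((0,0,0),(0,.043,-.013),(0,-.043,-.013)):print(n,d,(6*(proj(n,p+r.apply(d))-[x,y])).round())
c=lambda im,x,y:cv2.resize(im[y:y+95,x:x+66],None,fx=6,fy=6,interpolation=cv2.INTER_CUBIC)
cv2.imwrite("pics/m2.png",np.hstack([c(s,250,175),c(t,215,145)]))
E
```

```text
xyz [-1.3  0.5 31.6] twist [ 0.03 -0.05 -0.24]
[ 0.14  0.32  2.21 -1.05  0.24  1.42]
scene (0, 0, 0) [272. 218.]
scene (0, 0.043, -0.013) [204. 211.]
scene (0, -0.043, -0.013) [363. 159.]
top (0, 0, 0) [194. 305.]
top (0, 0.043, -0.013) [215. 195.]
top (0, -0.043, -0.013) [158. 442.]
```

View pics/m2.png

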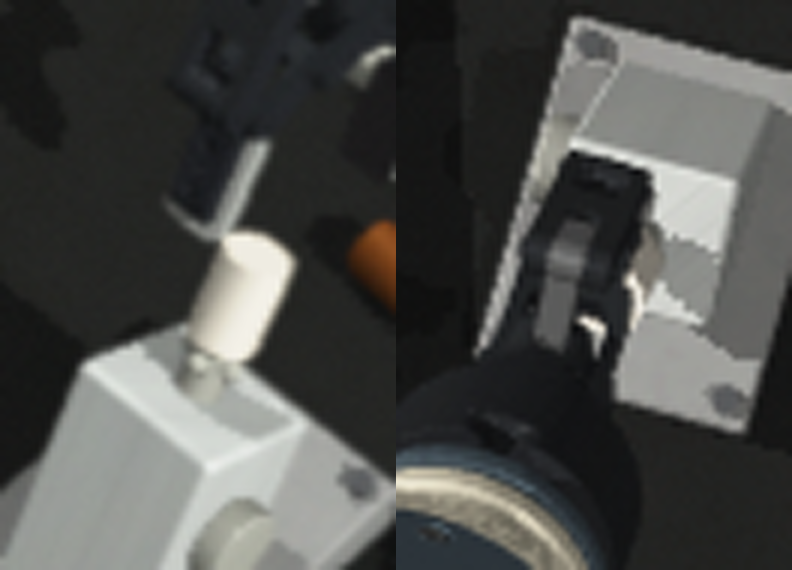

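The scene crop shows the far fingertip at about (190,222), beside and above the cap at (245,295), roughly where predicted. I'll descend and grip lightly.

>>> {"op": "drive_tool", "data": {"fingers": [1,1,1,1,0.1,0.1,0.1,0.1,0.1,0.1,0.1,0.1], "xyz": [[-1,0.5,10],[-1,0.5,22],[-1,0.5,31],[-1,0.5,31],[-1,0.5,31],[-1,0.5,31],[-1,0.5,31],[-1,0.5,31],[-1,0.5,31],[-1,0.5,31],[-1,0.5,31],[-1,0.5,31]], "twist": [[0,0,0],[0,0,0],[0,0,0],[0,0,0],[0,0,0],[0,0,0],[0,0,0],[0,0,0],[0,0,0],[0,0,0],[0,0,0],[0,0,0]], "squeeze": 20}}

```text
clock: 4.8
position: [0.5458, 0.0229, 0.1159]
eef_rot: [0.206, 0.772, 0.581, 0.157]
ft_force: [-2.3, -0.5, 5.0]
gripper_width: 0.0234
gripper_force: 23.8
```

```bash
python3 - <<'E'
from h import *
s=env.state();p,r=tool();print("toolforce",r.inv().apply(s["ft_force"]).round(2),s["gripper_width"],s["gripper_force"],s["joint_pos"].round(2));rel(ORG+.035*N[2],RA)
E
```

```text
toolforce [-1.1   0.71 -5.35] 0.023369715457179016 23.767151511856355 [ 0.13  0.4   2.19 -1.29  0.21  1.65]
xyz [-1.5  0.2  0.8] twist [ 0.07 -0.14 -0.11]
```

>>> {"op": "drive_tool", "data": {"fingers": [0.1,0.1,0.1,0.1,0.1,0.1,0.1], "xyz": [[0,0,-8],[0,0,-20],[0,0,-40],[0,0,-60],[0,0,-80],[0,0,-90],[0,0,-90]], "twist": [[0,0,0],[0,0,0],[0,0,0],[0,0,0],[0,0,0],[0,0,0],[0,0,0]]}}

```text
clock: 5.38
position: [0.5023, 0.0354, 0.1952]
eef_rot: [0.207, 0.771, 0.581, 0.158]
ft_force: [0.7, 0.6, -0.1]
gripper_width: 0.0234
gripper_force: 23.2
```

```bash
python3 - <<'E'
from h import *
s=env.state();print(s["gripper_width"],s["gripper_force"],s["joint_pos"].round(2))
rel(np.array([.475,.276,.20]),toolrot([-.078,.997,0],np.array([0,0,-1.])))
rel(np.array([.475,.276,.20]),toolrot([-.078,.997,0],np.array([0,0,-1.]))*R.from_euler('z',20,degrees=True))
E
```

```text
0.02342531180761542 23.211267022707034 [ 0.18  0.17  2.23 -0.73  0.33  1.11]
xyz [223.7 -78.1 -49.8] twist [  20.35   28.85 -107.62]
xyz [223.7 -78.1 -49.8] twist [ 23.76  23.6  -88.26]
```

>>> {"op": "drive_tool", "data": {"fingers": [0.1,0.1,0.1,0.1,0.1,0.1,0.1,0.1,0.1,0.1,0.1,0.1], "xyz": [[224,-78,-50],[224,-78,-50],[224,-78,-50],[224,-78,-50],[224,-78,-50],[224,-78,-50],[224,-78,-50],[224,-78,-50],[224,-78,-50],[224,-78,-50],[224,-78,-50],[224,-78,-50]], "twist": [[20.4,28.9,-107.6],[20.4,28.9,-107.6],[20.4,28.9,-107.6],[20.4,28.9,-107.6],[20.4,28.9,-107.6],[20.4,28.9,-107.6],[20.4,28.9,-107.6],[20.4,28.9,-107.6],[20.4,28.9,-107.6],[20.4,28.9,-107.6],[20.4,28.9,-107.6],[20.4,28.9,-107.6]]}}

```text
clock: 6.38
position: [0.4753, 0.2753, 0.1973]
eef_rot: [0.059, 0.197, 0.978, 0.045]
ft_force: [0.2, -0.3, -0.7]
gripper_width: 0.0233
gripper_force: 23.2
```

```bash
python3 - <<'E'
from h import *
s=env.state();print(s["gripper_width"],s["gripper_force"],s["joint_pos"].round(2))
rel(np.array([.475,.276,.19]),toolrot([-.078,.997,0],np.array([0,0,-1.])))
cv2.imwrite("pics/t3.png",env.read_camera("top"))
E
```

```text
0.0232800453971362 23.20341112674214 [ 0.51  0.3   1.92 -0.01  0.77 -0.66]
xyz [ 1.3 -0.3  7.2] twist [  4.99   7.06 -27.24]
```

>>> {"op": "drive_tool", "data": {"fingers": [0.1,0.1,0.1,0.1,0.1,0.1], "xyz": [[1,0,7],[1,0,7],[1,0,7],[1,0,7],[1,0,7],[1,0,7]], "twist": [[5,7,-27],[5,7,-27],[5,7,-27],[5,7,-27],[5,7,-27],[5,7,-27]]}}

```text
clock: 6.93
position: [0.4755, 0.2766, 0.1903]
eef_rot: [0.002, -0.032, 1.0, 0.001]
ft_force: [0.0, 0.0, -0.6]
gripper_width: 0.0232
gripper_force: 23.2
```

```bash
python3 - <<'E'
from h import *
rel(np.array([.475,.276,.055]),toolrot([-.078,.997,0],np.array([0,0,-1.])))
s=env.read_camera("scene");t=env.read_camera("top")
c=lambda im,x,y:cv2.resize(im[y:y+130,x:x+130],None,fx=3,fy=3,interpolation=cv2.INTER_CUBIC)
cv2.imwrite("pics/m3.png",np.hstack([c(s,370,170),c(t,60,160)]))
E
```

```text
xyz [  1.   -0.7 135.3] twist [ 0.07  0.21 -0.86]
```

View pics/m3.png

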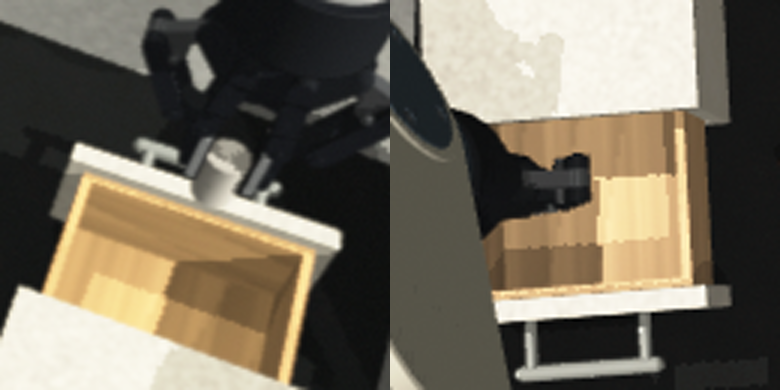

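The cap is gripped, at about (220,170) in the scene crop, and the gripper is over the middle of the drawer opening. I'll lower it, release, and back out.

>>> {"op": "drive_tool", "data": {"fingers": [0.1,0.1,0.1,0.1,0.1,0.1,0.1,0.5,0.5,0.5,0.5,0.5], "xyz": [[0,0,15],[0,0,45],[0,0,80],[0,0,110],[0,0,130],[0,0,137],[0,0,137],[0,0,137],[0,0,137],[0,0,137],[0,0,137],[0,0,137]], "twist": [[0,0,0],[0,0,0],[0,0,0],[0,0,0],[0,0,0],[0,0,0],[0,0,0],[0,0,0],[0,0,0],[0,0,0],[0,0,0],[0,0,0]]}}

```text
clock: 8.03
position: [0.4762, 0.2774, 0.0554]
eef_rot: [0.002, -0.034, 0.999, 0.001]
ft_force: [-0.6, -0.2, 0.7]
gripper_width: 0.0426
gripper_force: 0.0
```

>>> {"op": "drive_tool", "data": {"fingers": [0.5,0.5,0.5,0.5,0.5,0.5,0.5,1,1], "xyz": [[0,0,0],[0,0,-10],[0,0,-30],[0,0,-60],[0,0,-100],[0,0,-135],[0,0,-135],[0,0,-135],[0,0,-135]], "twist": [[0,0,0],[0,0,0],[0,0,0],[0,0,0],[0,0,0],[0,0,0],[0,0,0],[0,0,0],[0,0,0]]}}

```text
clock: 8.78
position: [0.475, 0.2766, 0.1897]
eef_rot: [0.002, -0.034, 0.999, 0.001]
ft_force: [-0.2, -0.3, -0.4]
gripper_width: 0.0658
gripper_force: 0.0
```

```bash
python3 - <<'E'
from kin import *
np.set_printoptions(suppress=True)
print(env.state()["gripper_width"])
# coupler: tool y candidates, then keep same roll at the nipple
K=[0.30827494477857864, 0.5649794584662554, 0.07651522984767613, 0.48349702653953175, 0.30029340600297605, 0.01189266419426938]
CP=np.array([.4887,-.3425,.047+.1]);dn=np.array([0,0,-1.])
for a in(-110,-80,-50,-20,10,160):
    y=[np.cos(np.radians(a)),np.sin(np.radians(a)),0]
    s=ik(CP,toolrot(y,dn),[-.61,.5,1.7,0,.9,np.clip(-.61-np.radians(a),-2.5,2.5)],K);print(a,s.x.round(2),s.cost.round(6))
y=RA.as_matrix()[:,1];print(y)
rel(np.array([.475,.0,.28]),toolrot([y[0],y[1],0],dn)); rel(CP+[0,0,.08],toolrot([1,-.2,0],dn))
E
```

```text
0.06583686489935343
-110 [-0.63  0.49  1.75 -0.    0.9   1.29] 0.0
-80 [-0.63  0.49  1.75 -0.    0.9   0.77] 0.0
-50 [-0.63  0.49  1.75 -0.    0.9   0.24] 0.0
-20 [-0.63  0.49  1.75 -0.    0.9  -0.28] 0.0
10 [-0.63  0.49  1.75 -0.    0.9  -0.81] 0.0
160 [-0.43  0.47  1.99 -0.64  0.54 -2.54] 0.009004
[ 0.83247705 -0.23870895  0.5       ]
xyz [  18.6 -275.8  -91. ] twist [  0.28   0.02 109.93]
xyz [  28.6 -618.5  -38.7] twist [  0.27   0.03 105.24]
```

>>> {"op": "drive_tool", "data": {"fingers": [1,1,1,1,1,1,1,1,1,1,1,1], "xyz": [[10,-300,-38],[10,-300,-38],[10,-300,-38],[10,-300,-38],[10,-300,-38],[10,-300,-38],[10,-300,-38],[10,-300,-38],[28,-420,-38],[28,-420,-38],[28,-420,-38],[28,-420,-38]], "twist": [[0,0,105],[0,0,105],[0,0,105],[0,0,105],[0,0,105],[0,0,105],[0,0,105],[0,0,105],[0,0,105],[0,0,105],[0,0,105],[0,0,105]]}}

```text
clock: 9.78
position: [0.4747, -0.1493, 0.225]
eef_rot: [-0.0, 0.66, 0.751, 0.001]
ft_force: [-0.5, -0.6, 0.1]
gripper_width: 0.0853
gripper_force: 0.0
```

```bash
python3 - <<'E'
from h import *
s=env.state();print(s["joint_pos"].round(2))
rel(np.array([.4890,-.342,.20]),toolrot([.94,-.342,0],np.array([0,0,-1.])))
cv2.imwrite("pics/s4.png",env.read_camera("scene"))
E
```

```text
[-0.33  0.24  1.91  0.    0.98 -0.46]
xyz [-192.9  -10.6   24.8] twist [ 0.03 -0.08 27.38]
```

>>> {"op": "drive_tool", "data": {"fingers": [1,1,1,1,1,1,1,1], "xyz": [[-193,-10.5,25],[-193,-10.5,25],[-193,-10.5,25],[-193,-10.5,25],[-193,-10.5,25],[-193,-10.5,25],[-193,-10.5,25],[-193,-10.5,25]], "twist": [[0,0,27.4],[0,0,27.4],[0,0,27.4],[0,0,27.4],[0,0,27.4],[0,0,27.4],[0,0,27.4],[0,0,27.4]]}}

```text
clock: 10.5
position: [0.4918, -0.3353, 0.1997]
eef_rot: [-0.002, 0.816, 0.579, 0.002]
ft_force: [0.2, -0.1, -0.4]
gripper_width: 0.0853
gripper_force: 0.0
```

```bash
python3 - <<'E'
from h import *
rel(np.array([.4897,-.3417,.108]),toolrot([.94,-.342,0],np.array([0,0,-1.])))
E
```

```text
xyz [-7.1  0.2 91.6] twist [-0.05 -0.25  0.7 ]
```

>>> {"op": "drive_tool", "data": {"fingers": [1,1,1,1,1,1,1], "xyz": [[-7,0,20],[-7,0,50],[-7,0,80],[-7,0,92],[-7,0,92],[-7,0,92],[-7,0,92]], "twist": [[0,-0.2,0.7],[0,-0.2,0.7],[0,-0.2,0.7],[0,-0.2,0.7],[0,-0.2,0.7],[0,-0.2,0.7],[0,-0.2,0.7]]}}

```text
clock: 11.08
position: [0.4915, -0.3432, 0.1106]
eef_rot: [0.002, 0.819, 0.573, 0.001]
ft_force: [1.1, -0.8, 0.2]
gripper_width: 0.0853
gripper_force: 0.0
```

```bash
python3 - <<'E'
from h import *
s=env.read_camera("scene");t=env.read_camera("top")
p,r=tool();print(p,r.as_matrix().round(3))
rel(np.array([.4897,-.3417,.047]),toolrot([.94,-.342,0],np.array([0,0,-1.])))
for n,x,y in(("scene",120,110),("top",395,165)):
    for d in((0,0,0),(0,0,.024),(0,.043,-.013),(0,-.043,-.013)):print(n,d,(6*(proj(n,p+r.apply(d))-[x,y])).round())
c=lambda im,x,y:cv2.resize(im[y:y+95,x:x+66],None,fx=6,fy=6,interpolation=cv2.INTER_CUBIC)
cv2.imwrite("pics/m5.png",np.hstack([c(s,120,110),c(t,395,165)]))
E
```

```text
[ 0.49160068 -0.3436128   0.1108946 ] [[ 0.343  0.939  0.004]
 [ 0.939 -0.343 -0.003]
 [-0.001  0.005 -1.   ]]
xyz [ 1.2 -2.8 63.9] twist [ 0.29  0.07 -0.08]
scene (0, 0, 0) [212. 217.]
scene (0, 0, 0.024) [227. 262.]
scene (0, 0.043, -0.013) [101. 247.]
scene (0, -0.043, -0.013) [302. 138.]
top (0, 0, 0) [277. 306.]
top (0, 0, 0.024) [254. 311.]
top (0, 0.043, -0.013) [332. 175.]
top (0, -0.043, -0.013) [249. 431.]
```

View pics/m5.png

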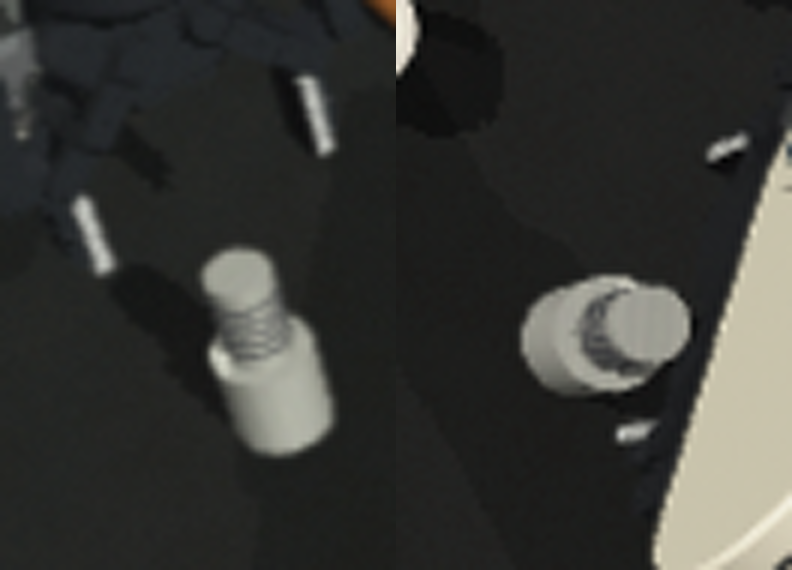

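The scene crop has the finger tips at (105,270) and (325,152) and the coupler top at (238,278). In the top crop, the coupler top is at (648,325). So the gripper needs a shift of about +2.8 mm in tool x and -2.5 mm in tool y before it descends.

>>> {"op": "drive_tool", "data": {"fingers": [1,1,1,1,1,0.1,0.1,0.1,0.1,0.1,0.1,0.1], "xyz": [[2.8,-2.5,10],[2.8,-2.5,30],[2.8,-2.5,55],[2.8,-2.5,65],[2.8,-2.5,65],[2.8,-2.5,65],[2.8,-2.5,65],[2.8,-2.5,65],[2.8,-2.5,65],[2.8,-2.5,65],[2.8,-2.5,65],[2.8,-2.5,65]], "twist": [[0.3,0,0],[0.3,0,0],[0.3,0,0],[0.3,0,0],[0.3,0,0],[0.3,0,0],[0.3,0,0],[0.3,0,0],[0.3,0,0],[0.3,0,0],[0.3,0,0],[0.3,0,0]], "squeeze": 60}}

```text
clock: 12.18
position: [0.4897, -0.3401, 0.0451]
eef_rot: [-0.0, 0.82, 0.573, -0.001]
ft_force: [-1.1, 1.7, 5.6]
gripper_width: 0.0247
gripper_force: 58.5
```

>>> {"op": "drive_tool", "data": {"fingers": [0.1,0.1,0.1,0.1,0.1,0.1,0.1,0.1,0.1,0.1], "xyz": [[0,0,0],[0,0,0],[0,0,-5],[0,0,-20],[0,0,-50],[0,0,-90],[0,0,-130],[0,0,-150],[0,0,-150],[0,0,-150]], "twist": [[0,0,0],[0,0,0],[0,0,0],[0,0,0],[0,0,0],[0,0,0],[0,0,0],[0,0,0],[0,0,0],[0,0,0]], "squeeze": 110}}

```text
clock: 13.02
position: [0.49, -0.3401, 0.1952]
eef_rot: [0.0, 0.82, 0.573, -0.001]
ft_force: [0.2, 0.8, -1.6]
gripper_width: 0.0241
gripper_force: 108.1
```

```bash
python3 - <<'E'
from h import *
print(env.state()["joint_pos"].round(2));rel(ORG+(.046+.09)*N[2],RA)
y=RA.as_matrix()[:,1];rel(np.array([.47,-.1,.24]),RA)
E
```

```text
[-0.63  0.42  1.72 -0.    0.99 -0.27]
xyz [ 355.  -122.2   -7.9] twist [-30.02   1.13  -4.  ]
xyz [ 218.5 -101.4  -44.9] twist [-30.02   1.13  -4.  ]
```

>>> {"op": "drive_tool", "data": {"fingers": [0.1,0.1,0.1,0.1,0.1,0.1,0.1,0.1,0.1,0.1,0.1,0.1], "xyz": [[20,-10,-20],[60,-25,-25],[100,-40,-25],[135,-50,-25],[170,-60,-25],[205,-72,-25],[240,-85,-25],[275,-100,-20],[310,-115,-15],[340,-120,-10],[355,-122,-8],[355,-122,-8]], "twist": [[-30,1.1,-4],[-30,1.1,-4],[-30,1.1,-4],[-30,1.1,-4],[-30,1.1,-4],[-30,1.1,-4],[-30,1.1,-4],[-30,1.1,-4],[-30,1.1,-4],[-30,1.1,-4],[-30,1.1,-4],[-30,1.1,-4]]}}

```text
clock: 14.02
position: [0.4953, 0.0364, 0.2001]
eef_rot: [0.205, 0.772, 0.582, 0.153]
ft_force: [2.3, -0.8, -2.3]
gripper_width: 0.0236
gripper_force: 108.5
```

```bash
python3 - <<'E'
from h import *
print(env.state()["joint_pos"].round(2));rel(ORG+(.046+.055)*N[2],RA)
E
```

```text
[ 0.18  0.15  2.24 -0.69  0.36  1.07]
xyz [-0.5  3.5 33.8] twist [-0.35  0.08  0.  ]
```

>>> {"op": "drive_tool", "data": {"fingers": [0.1,0.1,0.1,0.1,0.1,0.1], "xyz": [[-0.5,3.5,5],[-0.5,3.5,15],[-0.5,3.5,28],[-0.5,3.5,33],[-0.5,3.5,33],[-0.5,3.5,33]], "twist": [[-0.3,0,0],[-0.3,0,0],[-0.3,0,0],[-0.3,0,0],[-0.3,0,0],[-0.3,0,0]]}}

```text
clock: 14.52
position: [0.5147, 0.0291, 0.1741]
eef_rot: [0.207, 0.772, 0.581, 0.155]
ft_force: [-0.6, -0.3, -1.6]
gripper_width: 0.0235
gripper_force: 108.5
```

```bash
python3 - <<'E'
from h import *
s=env.read_camera("scene");t=env.read_camera("top")
print(env.state()["joint_pos"].round(2));rel(ORG+(.046+.055)*N[2],RA)
p,r=tool()
for n,x,y in(("scene",255,165),("top",215,145)):
    for d in(0,.046,.056,.101):print(n,d,(6*(proj(n,p+r.apply([0,0,d]))-[x,y])).round())
c=lambda im,x,y:cv2.resize(im[y:y+95,x:x+66],None,fx=6,fy=6,interpolation=cv2.INTER_CUBIC)
cv2.imwrite("pics/m6.png",np.hstack([c(s,255,165),c(t,215,145)]))
E
```

```text
[ 0.16  0.23  2.22 -0.83  0.29  1.19]
xyz [ 0.8 -2.6  1.7] twist [ 0.09  0.02 -0.04]
scene 0 [274. 181.]
scene 0.046 [220. 302.]
scene 0.056 [209. 327.]
scene 0.101 [160. 438.]
top 0 [180. 343.]
top 0.046 [208. 286.]
top 0.056 [214. 274.]
top 0.101 [239. 224.]
```

View pics/m6.png

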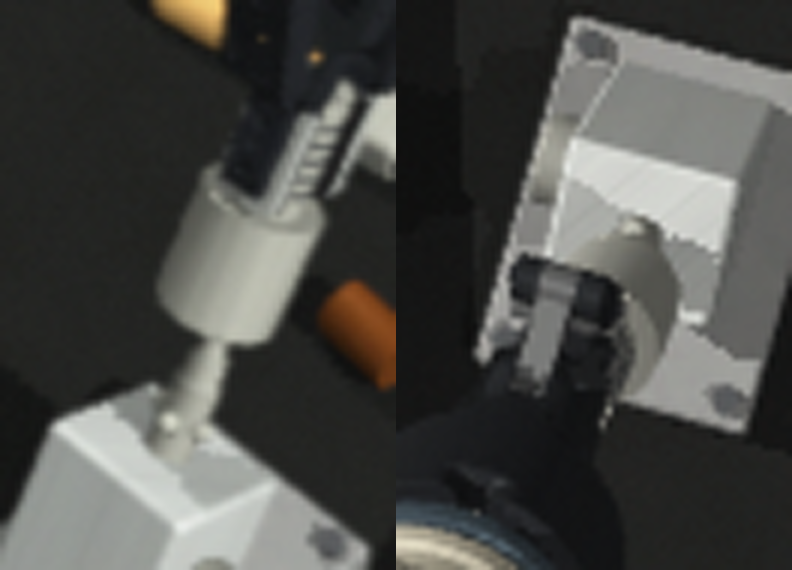

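The scene crop shows the sleeve's mouth centre at about (214,313). Its axis is parallel to the nipple, whose tip is at (212,350) and foot at (168,450), but sits a few mm to the left. The correction is +2.3 mm in tool x and -2.6 mm in tool y; then I'll feed on and feel the forces.

>>> {"op": "drive_tool", "data": {"fingers": [0.1,0.1,0.1,0.1,0.1,0.1,0.1,0.1,0.1], "xyz": [[2.3,-2.6,1],[2.3,-2.6,2],[2.3,-2.6,5],[2.3,-2.6,9],[2.3,-2.6,14],[2.3,-2.6,18],[2.3,-2.6,20],[2.3,-2.6,20],[2.3,-2.6,20]], "twist": [[0,0,0],[0,0,0],[0,0,0],[0,0,0],[0,0,0],[0,0,0],[0,0,0],[0,0,0],[0,0,0]]}}

```text
clock: 15.37
position: [0.5239, 0.0296, 0.1566]
eef_rot: [0.207, 0.771, 0.581, 0.156]
ft_force: [-0.6, 0.2, -2.5]
gripper_width: 0.0239
gripper_force: 108.5
```

```bash
cat > st.py <<'E'
from h import *
s=env.state();p,r=tool();print("F tool",r.inv().apply(s["ft_force"]).round(1),"M",r.inv().apply(s["wrist_torque"]).round(2),s["joint_pos"].round(2),s["gripper_width"])
rel(ORG+.046*N[2],RA)
E
python3 st.py
```

```text
F tool [ 0.  -1.8  1.9] M [ 0.45 -0.02 -0.  ] [ 0.16  0.29  2.22 -0.96  0.26  1.32] 0.023887994351298583
xyz [-1.9 -0.4 36.5] twist [ 0.12  0.   -0.02]
```

>>> {"op": "drive_tool", "data": {"fingers": [0.1,0.1,0.1,0.1,0.1,0.1,0.1,0.1], "xyz": [[0,-0.4,3],[0,-0.4,6],[0,-0.4,9],[0,-0.4,12],[0,-0.4,14],[0,-0.4,15],[0,-0.4,15],[0,-0.4,15]], "twist": [[0,0,0],[0,0,0],[0,0,0],[0,0,0],[0,0,0],[0,0,0],[0,0,0],[0,0,0]]}}

```text
clock: 16.03
position: [0.5308, 0.0277, 0.1435]
eef_rot: [0.207, 0.771, 0.581, 0.156]
ft_force: [0.7, 0.0, -1.8]
gripper_width: 0.0241
gripper_force: 108.5
```

```bash
python3 st.py; python3 - <<'E'
from h import *
s=env.read_camera("scene");t=env.read_camera("top")
c=lambda im,x,y:cv2.resize(im[y:y+95,x:x+66],None,fx=6,fy=6,interpolation=cv2.INTER_CUBIC)
cv2.imwrite("pics/m7.png",np.hstack([c(s,255,165),c(t,215,145)]))
E
```

```text
F tool [ 0.2 -0.4  1.9] M [ 0.47 -0.04  0.04] [ 0.15  0.32  2.21 -1.05  0.24  1.42] 0.02412558986686722
xyz [-1.9 -0.  21.6] twist [ 0.13 -0.01 -0.02]
```

View pics/m7.png

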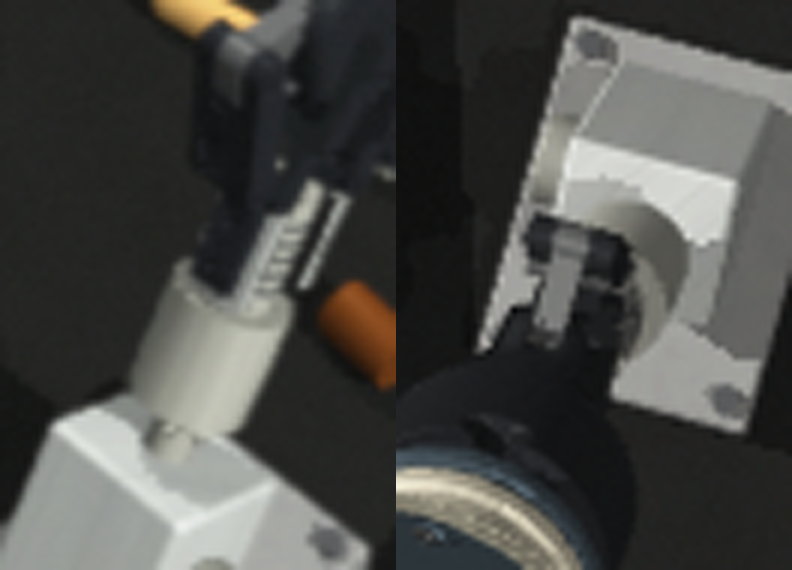

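The mouth is centred at about (185,404), on the nipple's axis to within about 1 mm, with no side force. I'll press on.

>>> {"op": "drive_tool", "data": {"fingers": [0.1,0.1,0.1,0.1,0.1,0.1,0.1], "xyz": [[0,0,3],[0,0,6],[0,0,9],[0,0,11],[0,0,13],[0,0,13],[0,0,13]], "twist": [[0,0,0],[0,0,0],[0,0,0],[0,0,0],[0,0,0],[0,0,0],[0,0,0]]}}

```text
clock: 16.72
position: [0.5367, 0.0262, 0.1318]
eef_rot: [0.207, 0.771, 0.581, 0.156]
ft_force: [-1.8, 2.6, -2.9]
gripper_width: 0.0241
gripper_force: 108.6
```

```bash
python3 st.py
```

```text
F tool [ 2.  -3.5  1.3] M [ 1.03  0.44 -0.02] [ 0.14  0.36  2.21 -1.15  0.23  1.51] 0.024062445725230582
xyz [-2.1  0.5  8.4] twist [ 0.08 -0.04 -0.  ]
```

>>> {"op": "drive_tool", "data": {"fingers": [0.1,0.1,0.1,0.1,0.1,0.1], "xyz": [[0,0,1.5],[0,0,3],[0,0,4.5],[0,0,6],[0,0,6],[0,0,6]], "twist": [[0,0,0],[0,0,0],[0,0,0],[0,0,0],[0,0,0],[0,0,0]]}}

```text
clock: 17.22
position: [0.5396, 0.0253, 0.1271]
eef_rot: [0.207, 0.771, 0.581, 0.157]
ft_force: [-6.7, 2.1, 5.0]
gripper_width: 0.0238
gripper_force: 109.1
```

```bash
python3 st.py
```

```text
F tool [ 0.2 -3.6 -7.8] M [0.97 0.23 0.05] [ 0.14  0.37  2.2  -1.19  0.22  1.55] 0.023762109149862803
xyz [-2.1  0.3  2.8] twist [ 0.12 -0.03 -0.  ]
```

>>> {"op": "drive_tool", "data": {"fingers": [0.1,0.1,0.1,0.1,0.1,0.1], "xyz": [[0,0,1],[0,0,2],[0,0,3],[0,0,3],[0,0,3],[0,0,3]], "twist": [[0,0,0],[0,0,0],[0,0,0],[0,0,0],[0,0,0],[0,0,0]]}}

```text
clock: 17.72
position: [0.5409, 0.0249, 0.1247]
eef_rot: [0.207, 0.771, 0.581, 0.157]
ft_force: [-8.3, 3.9, 5.8]
gripper_width: 0.0236
gripper_force: 110.3
```

```bash
python3 st.py
```

```text
F tool [ 1.5 -4.9 -9.5] M [ 1.06  0.22 -0.  ] [ 0.14  0.38  2.2  -1.22  0.22  1.57] 0.023648152700141926
xyz [-2.1  0.3  0. ] twist [ 0.13 -0.04 -0.01]
```

>>> {"op": "drive_tool", "data": {"fingers": [0.1,0.1,0.1,0.1], "xyz": [[0,0,0.5],[0,0,1],[0,0,1],[0,0,1]], "twist": [[0,0,0],[0,0,0],[0,0,0],[0,0,0]]}}

```text
clock: 18.05
position: [0.541, 0.025, 0.1246]
eef_rot: [0.208, 0.771, 0.581, 0.157]
ft_force: [-16.6, 7.4, 21.1]
gripper_width: 0.0239
gripper_force: 112.3
```

```bash
python3 st.py
```

```text
F tool [  2.5  -5.  -27.3] M [ 1.36  0.12 -0.  ] [ 0.14  0.38  2.2  -1.22  0.22  1.58] 0.023926930845926887
xyz [-2.2  0.3 -0.1] twist [ 0.18 -0.07 -0.  ]
```

>>> {"op": "drive_tool", "data": {"fingers": [0.1,0.1,0.1,0.1], "xyz": [[0,0,0.5],[0,0,1],[0,0,1],[0,0,1]], "twist": [[0,0,0],[0,0,0],[0,0,0],[0,0,0]]}}

```text
clock: 18.38
position: [0.5411, 0.025, 0.1245]
eef_rot: [0.208, 0.771, 0.581, 0.158]
ft_force: [-28.1, 9.3, 37.7]
gripper_width: 0.0239
gripper_force: 114.2
```

```bash
python3 st.py
```

```text
F tool [  1.2  -6.5 -47.5] M [ 1.65 -0.02  0.03] [ 0.14  0.38  2.2  -1.23  0.22  1.59] 0.023940413129490277
xyz [-2.2  0.3 -0.2] twist [ 0.23 -0.09  0.  ]
```

It hit a hard stop at the expected home depth. I'll ease the push to about 25 N and take a last look.

>>> {"op": "drive_tool", "data": {"fingers": [0.1,0.1,0.1,0.1,0.1,0.1], "xyz": [[0,0,-0.5],[0,0,-1],[0,0,-1],[0,0,-1],[0,0,-1],[0,0,-1]], "twist": [[0,0,0],[0,0,0],[0,0,0],[0,0,0],[0,0,0],[0,0,0]]}}

```text
clock: 18.88
position: [0.541, 0.025, 0.1246]
eef_rot: [0.208, 0.771, 0.581, 0.157]
ft_force: [-17.1, 6.6, 21.6]
gripper_width: 0.0238
gripper_force: 110.9
```

```bash
python3 st.py; python3 - <<'E'
from h import *
s=env.read_camera("scene");t=env.read_camera("top")
f=lambda a:cv2.resize(a,(400,570),interpolation=cv2.INTER_CUBIC)
z=f(s[175:270,250:317]); y=cv2.resize(s[140:330,120:480],(400,211))
w=cv2.resize(t[130:320,60:440],(400,200))
b=np.zeros((570,400,3),np.uint8);b[:211]=y;b[220:420]=w
cv2.imwrite("pics/m8.png",np.hstack([z,b]))
E
```

```text
F tool [  1.6  -4.9 -27.8] M [1.32 0.1  0.05] [ 0.14  0.38  2.2  -1.22  0.22  1.58] 0.023838279277193022
xyz [-2.2  0.3 -0.1] twist [ 0.18 -0.06 -0.  ]
```

View pics/m8.png

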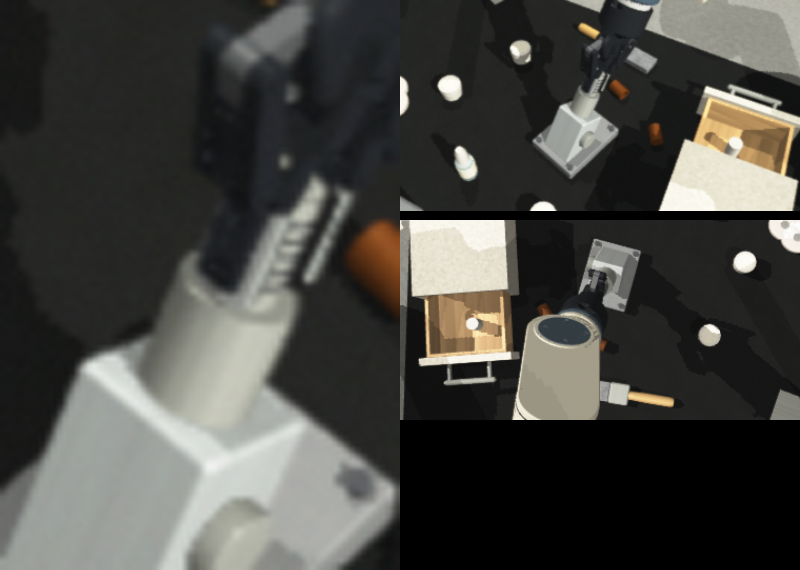

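The coupler's mouth sits flat on the slanted face at about (205,400). The white cap stands in the drawer at (735,147) in the scene inset, and both jars are upright. I'm handing in now.

```bash
python3 -c "
from bench import env
print(env.job_done())"
```

```text
the job is handed in; nothing more can be done
None
```

I handed the job in with the cap in the drawer and the coupler fully home on the nipple, still gripped and pushed with about 28 N; both jars are upright.

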